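# Charge the grinding jar

### The job

Load the steel grinding jar with its seven balls: take the pouring cup out from under the bench shelf, pour all six small steel balls from it into the jar, then stand the empty cup upright in the middle of the rubber mat; also pick the one large steel ball out of the box of odds and ends and put it in the jar (before or after pouring). Leave the other odds and ends in their box, and do not disturb the bottle and the canister.

Things in the scene. Friction and masses are not known exactly. Their poses are not given: they have to be found in the camera images.
- cup: white plastic open cup, 0.12 kg, 70 mm high; base 60 (x) by 50 mm (y), walls 3, floor 4 mm. Side walls (y +-25 mm) flat and upright, back wall (x -30 mm) upright; front wall slopes out 25 degrees from x +30 mm at the base to the pouring lip at x +63 mm, 50 mm wide. Origin: centre of underside, z up, x towards the lip. Starts upright on the table, lip under the shelf, back in the open
- cup_lip (a point): middle of the cup's pouring lip (top edge of the sloping front wall), at x +63, z +70 mm in the cup's frame
- shelf: low white bench shelf, fixed: board 300 (x) by 140 mm (y), underside 120, top 132 mm above the table, on four 12 mm steel posts near its corners. Origin: on the table below the middle of its near long edge; x along that edge, y inward beneath the board. The vial rack on it reaches 200 mm high, 60 mm or more back from that edge
- jar: steel grinding jar, open at the top, fixed to the table: outer diameter 92 mm, inner 82 mm, height 60 mm, floor 6 mm thick. Origin: centre of the underside, z up
- mat: black rubber mat, fixed, 150 by 150 mm, 3 mm thick. Origin: centre of the underside
- bin: shallow white open box, fixed, 206 mm (x) by 246 mm (y), 40 mm high, walls and floor 8 mm thick, holding four loose odds and ends about 85 to 105 mm apart, one near each corner. Origin: centre of the underside
- bigball_center (a point): centre of the large steel grinding ball, diameter 30 mm, 0.11 kg, loose in the shallow box; the only ball there
- nut: steel hexagon nut, 36 mm across the flats, 18 mm high, in the shallow box; not wanted. Origin: centre of the underside
- weight: small steel laboratory weight with a knob, diameter 28 mm, 36 mm high, in the shallow box; not wanted. Origin: centre of the underside
- stopper: rubber stopper, a cone of diameter 26 to 34 mm, 28 mm high, in the shallow box; not wanted. Origin: centre of the underside
- reagent: amber glass bottle, diameter 60 mm, 120 mm high, loose bystander. Origin: centre of the underside
- canister: grey plastic canister, diameter 64 mm, 85 mm high, loose bystander. Origin: centre of the underside
- ball1_center (a point): centre of small steel grinding ball 1 of 6, diameter 14 mm, 11 g, loose in the cup
- ball2_center (a point): centre of small steel grinding ball 2 of 6, diameter 14 mm, 11 g, loose in the cup
- ball3_center (a point): centre of small steel grinding ball 3 of 6, diameter 14 mm, 11 g, loose in the cup
- ball4_center (a point): centre of small steel grinding ball 4 of 6, diameter 14 mm, 11 g, loose in the cup
- ball5_center (a point): centre of small steel grinding ball 5 of 6, diameter 14 mm, 11 g, loose in the cup
- ball6_center (a point): centre of small steel grinding ball 6 of 6, diameter 14 mm, 11 g, loose in the cup
Not all that is in view belongs to the job. What is shaped like the weight but red is not meant.

How it is judged:
On the way:
1. the six small balls have been poured: all are in the jar while the cup is still tipped by more than 45 degrees (horizontal distance between each of ball1_center, ball2_center, ball3_center, ball4_center, ball5_center, ball6_center and jar below 0.043 m and z of each of ball1_center, ball2_center, ball3_center, ball4_center, ball5_center, ball6_center in the frame of jar below 0.06 m and angle between cup's own z axis and vertical above 0.785 rad), for 0.1 s.
At the end, for the whole second after the job is handed in: All seven balls lie in the jar, centres below its rim; the cup stands upright (within 0.1 rad), at rest, on the mat, its base centre within 40 mm of the mat's centre along each side; nut, weight and stopper still in their box; bottle and canister within 30 mm of their starts (horizontal distance between each of ball1_center, ball2_center, ball3_center, ball4_center, ball5_center, ball6_center, bigball_center and jar below 0.043 m and z of each of ball1_center, ball2_center, ball3_center, ball4_center, ball5_center, ball6_center, bigball_center in the frame of jar below 0.06 m and x of cup in the frame of mat between -0.04 and 0.04 m and y of cup in the frame of mat between -0.04 and 0.04 m and z of cup in the frame of mat below 0.008 m and angle between cup's own z axis and vertical below 0.1 rad and linear speed of cup below 0.03 m/s and x of nut in the frame of bin between -0.095 and 0.095 m and y of nut in the frame of bin between -0.115 and 0.115 m and x of weight in the frame of bin between -0.095 and 0.095 m and y of weight in the frame of bin between -0.115 and 0.115 m and x of stopper in the frame of bin between -0.095 and 0.095 m and y of stopper in the frame of bin between -0.115 and 0.115 m and not (distance of any of reagent, canister from where it was at the start of the episode above 0.03 m)); the robot touches nothing.
It fails at once if the bottle or the canister is moved more than 30 mm (distance of any of reagent, canister from where it was at the start of the episode above 0.03 m).
It also fails if it takes over 72 s, if anything falls off the work surface, if the arm or the gripper's body presses on something with over 40 N, if the wrist force passes 120 N, or if a joint passes its speed limit or range.

### The arm

A 6-joint arm with a two-finger parallel gripper is mounted at the origin on the work surface. World frame = base frame: x ahead of the robot, y to its left, z up, the work surface at z = 0. Lengths are in m, angles in rad, forces in N, time in s.
With the tool pointing down it reaches from about 0.35 to 0.775 m from the base axis. Payload 7.3 kg.
Tool frame: the origin (TCP) lies on the front face of the gripper's body, between the roots of the fingers; the fingertips stand 66 mm ahead of it and the grasp point (between the pads) lies 47 mm ahead of it; z points along the fingers, y is the line along which they close (so a half turn about z gives the same grasp; the last joint's range is limited). The gripper opens to 92 mm and grips with 3 to 60 N. Pads are 19 mm wide; open, the fingers measure 130 mm over their backs; the gripper's body (75 mm by 190 mm) begins 47 mm behind the grasp point.
Start: joints at [-1.312, 0.342, 1.524, -0, 1.275, -0.146], TCP at [0.207, -0.483, 0.292] pointing down, gripper open.
Joint ranges: [-2.53, 2.53], [-0.77, 2.02], [0.04, 2.7], [-1, 4.14], [0.28, 2.66], [-3.11, 3.11]. Speed limits (rad/s): [2.57, 2.57, 3.14, 3.14, 3.14, 3.14].

### API

Orientations are given as [roll, pitch, yaw] about the fixed x, y, z axes, in that order (R = Rz(yaw) Ry(pitch) Rx(roll)).
In Python, from cell import * gives the robot as it stands.
- The arm moves only by the shell command python3 -m pendant 'ROWS'. ROWS is text: rows parted by semicolons, each of 7 numbers parted by spaces: the shift along the tool's x, y, z normalised to -1 to 1, where 1 is 0.2 m, then the turn, a rotation vector about the tool's x, y, z normalised to -1 to 1, where 1 is pi/4 rad, then the opening, from 0 (shut) to 1 (fully open). A call has 1 to 8 rows; each row is the pose to reach, as a shift and turn from the pose commanded when the call began, along the tool's axes at that moment; what a row does not reach only later rows make up. A row lasts 1/12 s, in which the tool goes at most 41.7 mm and 7.16 degrees, less where a joint would pass 70% of its speed; a pose out of reach is approached as far as the arm can. A call with a number of a shift or a turn outside -1 to 1 is refused whole. A call with a gripper value outside its range is refused whole. The fingers move at their own pace and stop on an object; the grip force is fixed at half the most. Time passes only in rows, so rows that repeat a pose let the fingers close. It gives the time, the measured TCP pose, the force, the opening and the grip force at its end, in the units of the state.
- get_obs(): the state, without advancing time (a new reading comes with each control period).
- get_image(name): name is "scene" or "top" or "wrist"; returns (picture, depth): 400x640x3 uint8, blue, green, red; 400x640 float32, m along the optical axis (not along the pixel's ray), 0 where there is no reading.
- camera_model(name): a dict with "fx", "fy", "cx", "cy" (pixels), "k1" (the pictures are not rectified: a ray, as slopes to the right and down, at radius r is drawn at 1 + k1 r^2 times it, then the intrinsics apply), "view" (4x4, takes a point from world to camera coordinates); the wrist camera has in their place "hand_eye" (4x4, takes a point from camera to tool coordinates, whose origin is the TCP and whose axes are the flange's). Camera axes: x right, y down, z forward; pixel columns grow to the right and rows downward; lengths in m; the calibration is good to about 2 mm. A picture is of the moment at which its call begins: read the wrist's pose just before it. camera_model takes no time and is no camera call.
- finish_job(): hands the job in; it is judged then, once.
The state is a dict: "time_s": time; "joints": joint angles; "qvel": joint speeds; "effort": joint torques, N m; "position": TCP position; "orientation": TCP orientation; "ft_force": force on the tool from outside, world axes, zero at the start; "ft_torque": the same for the moment, N m; "width": opening from 0.0 (shut) to 1.0 (fully open); "grasp_force": force on a finger pad.
Only numpy, scipy, OpenCV 4.12 (cv2) and the standard library are available. Lean on these libraries where they do the work, as an engineer would, in place of code of your own. Each camera call takes 0.05 s, during which the arm holds its last target. There are 200 camera calls.

## Working session

There is one attempt and no reset: what is moved stays moved. The work goes in short steps, Python scripts to look and compute and a shell command to move; the robot and the scene stay as the last step left them, time stands still between calls to the robot, and variables do not carry over. Pictures are saved under pics/ and viewed, at most 10 in all, crops included, and the job is handed in when it is done.

```bash
mkdir -p pics; ls; python3 - <<'E'
from cell import *
import cv2,numpy as np
o=get_obs();print(o)
for n in("scene","top"):
    im,d=get_image(n);cv2.imwrite(f"pics/{n}0.png",im);np.save(f"pics/{n}0.npy",d);m=camera_model(n);print(m,(d>0).mean())
print(camera_model("wrist"))
E
```

```text
pics
{'time_s': 0.0, 'joints': array([-1.31203033e+00,  3.42700351e-01,  1.52497985e+00,  1.29481086e-05,
        1.27537032e+00, -1.45997241e-01]), 'qvel': array([ 4.81131245e-06, -2.06202668e-04,  1.08845580e-03,  3.05213580e-04,
        1.42222235e-04,  1.12619072e-03]), 'effort': array([-2.71309573e-04, -4.31241453e+01, -2.44221890e+01,  7.17856502e-02,
        5.59134583e-02, -1.18018629e-04]), 'position': array([ 0.20669623, -0.48228732,  0.29156946]), 'orientation': array([-3.14015210e+00, -2.24338870e-04,  4.04759296e-01]), 'ft_force': array([0.58412963, 0.88368577, 0.78223585]), 'ft_torque': array([-0.01893956,  0.01798576,  0.00131178]), 'grasp_force': 0.0, 'width': 1.0040395437558536}
{'fx': 373.29242190649904, 'fy': 373.29242190649904, 'cx': 319.66881680266084, 'cy': 201.91070775051867, 'k1': 0.024917890266453288, 'view': array([[ 0.44087521,  0.89732152, -0.02105077, -0.26211614],
       [ 0.47414566, -0.25274449, -0.84338966, -0.24162187],
       [-0.76211216,  0.36184846, -0.53688989,  1.46695561],
       [ 0.        ,  0.        ,  0.        ,  1.        ]])} 0.995992
[... 191 characters left out ...]
-0.02655125],
       [-0.98380802, -0.0111682 , -0.17887719,  0.61100309],
       [ 0.17868779,  0.01613208, -0.98377357,  0.96811235],
       [ 0.        ,  0.        ,  0.        ,  1.        ]])} 0.99583203125
{'fx': 304.06840036608423, 'fy': 304.06840036608423, 'cx': 320.12497778030325, 'cy': 200.63668402752734, 'k1': -0.027328817103159746, 'hand_eye': array([[ 3.82806241e-04, -9.55976383e-01, -2.93443367e-01,
         7.90228100e-02],
       [ 9.99998759e-01, -8.25753477e-05,  1.57354332e-03,
        -1.26300645e-03],
       [-1.52850144e-03, -2.93443605e-01,  9.55975164e-01,
        -9.24618172e-02],
       [ 0.00000000e+00,  0.00000000e+00,  0.00000000e+00,
         1.00000000e+00]])}
```

View pics/top0.png

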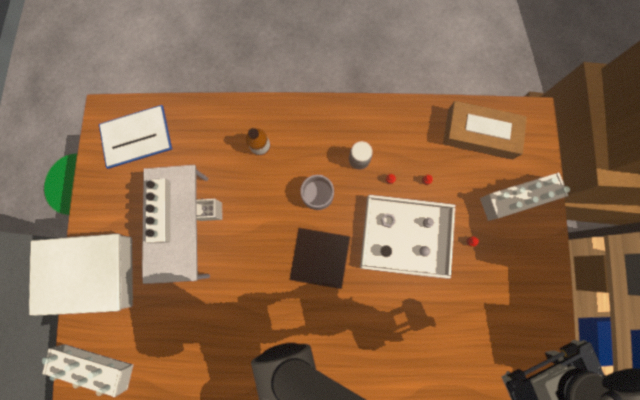

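View pics/scene0.png

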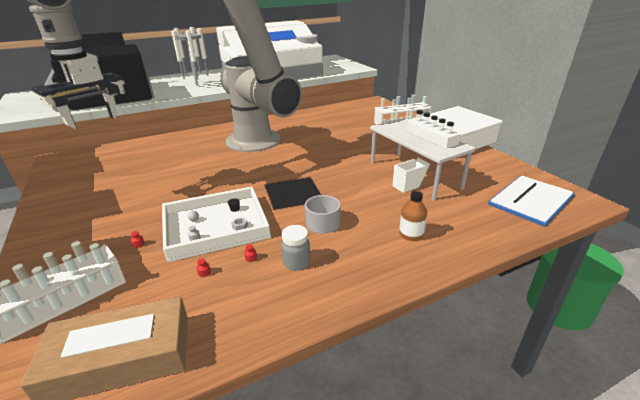

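The top view shows the shelf at left with the cup at (208,209), its lip to the left. Also there: jar (317,191), mat (321,258), and the box around (408,236) with the nut (386,220), stopper (386,250) and two silver things at (425,222) and (424,251). The bottle is at (257,140) and the canister at (361,154). The scene view puts the ball at (193,215) and the weight at (193,232).

```bash
cat > h.py <<'E'
from cell import *
import cv2,numpy as np
from scipy.spatial.transform import Rotation as R
def c2w(name,obs=None):
    m=camera_model(name)
    if name!="wrist": return m,np.linalg.inv(m["view"])
    T=np.eye(4);T[:3,:3]=R.from_euler("xyz",obs["orientation"]).as_matrix();T[:3,3]=obs["position"]
    return m,T@m["hand_eye"]
def rays(name,uv,obs=None):
    m,T=c2w(name,obs);uv=np.atleast_2d(uv).astype(float)
    q=(uv-[m["cx"],m["cy"]])/[m["fx"],m["fy"]];s=q.copy()
    for _ in range(10): s=q/(1+m["k1"]*(s**2).sum(1,keepdims=True))
    return T[:3,3],np.c_[s,np.ones(len(s))]@T[:3,:3].T
def plane(name,uv,z,obs=None):
    o,d=rays(name,uv,obs);return o+d*((z-o[2])/d[:,2])[:,None]
def cloud(name,d,obs=None):
    v,u=np.mgrid[:400,:640];o,r=rays(name,np.c_[u.ravel(),v.ravel()],obs)
    return (o+r*d.reshape(-1,1)).reshape(400,640,3)
def two(n1,uv1,n2,uv2,o1=None,o2=None):
    a,d=rays(n1,uv1,o1);b,e=rays(n2,uv2,o2);d=d[0];e=e[0]
    t=np.linalg.lstsq(np.c_[d,-e],b-a,rcond=None)[0];p=a+t[0]*d;q=b+t[1]*e
    return (p+q)/2,np.linalg.norm(p-q)
E
python3 - <<'E'
from h import *
np.set_printoptions(precision=4,suppress=True)
P=cloud("top",np.load("pics/top0.npy"));Q=cloud("scene",np.load("pics/scene0.npy"))
im=cv2.imread("pics/top0.png");sc=cv2.imread("pics/scene0.png")
for k,(u,v) in dict(cup=(208,209),jar=(317,191),mat=(321,258),bin=(405,235),silverU=(427,222),silverL=(424,251),nut=(386,220),stop=(386,250),bottle=(257,135),can=(361,148),shelf=(180,230),rack=(150,210)).items(): print(k,P[v,u])
for k,(u,v) in dict(ball=(193,215),wt=(193,232),nut=(238,223),cup=(409,175)).items(): print("S",k,Q[v,u])
# cup points: merged clouds in region near cup
c=P[209,208]
for n,A in(("top",P),("scene",Q)):
    m=(abs(A[...,0]-c[0])<.08)&(abs(A[...,1]-c[1])<.1)&(A[...,2]>.06)&(A[...,2]<.085);r=A[m]
    print(n,len(r),r.min(0),r.max(0)); 
    if len(r)>4: print(cv2.minAreaRect((r[:,:2]*1000).astype(np.float32)))
m=(P[...,2]>.122)&(P[...,2]<.14)&(P[...,1]>.2)&(P[...,1]<.55);lab=cv2.connectedComponentsWithStats(m.astype(np.uint8));i=1+lab[2][1:,4].argmax();r=P[lab[1]==i];print("shelf",cv2.minAreaRect((r[:,:2]*1000).astype(np.float32)),np.median(r[:,2]))
def box(n,lo,hi,reg,A):
    m=(A[...,2]>lo)&(A[...,2]<hi)&(A[...,0]>reg[0])&(A[...,0]<reg[1])&(A[...,1]>reg[2])&(A[...,1]<reg[3]);r=A[m];print(n,len(r),cv2.minAreaRect((r[:,:2]*1000).astype(np.float32)),np.median(r[:,2]),cv2.minEnclosingCircle((r[:,:2]*1000).astype(np.float32)))
j=P[191,317];box("jar",.052,.066,(j[0]-.06,j[0]+.06,j[1]-.06,j[1]+.06),P);box("jarS",.054,.066,(j[0]-.06,j[0]+.06,j[1]-.06,j[1]+.06),Q)
b=P[235,405];box("bin",.034,.046,(b[0]-.15,b[0]+.15,b[1]-.14,b[1]+.14),P)
g=(cv2.cvtColor(im,cv2.COLOR_BGR2GRAY)<40).astype(np.uint8);l=cv2.connectedComponentsWithStats(g);i=l[1][258,321];r=P[l[1]==i];print("mat",cv2.minAreaRect((r[:,:2]*1000).astype(np.float32)),np.median(r[:,2]))
a=cv2.resize(im[190:290,170:240],None,fx=5,fy=5,interpolation=2);a=a[:400];b=cv2.resize(im[190:290,355:465],None,fx=4,fy=4,interpolation=2)
c=cv2.resize(sc[150:200,380:440],None,fx=6,fy=6,interpolation=2)
o=np.zeros((400+0,800,3),np.uint8);o[:,:350]=a;o[:,355:795]=b;cv2.imwrite("pics/c1.png",np.vstack([o[:, :],]))
E
```

```text
cup [0.5771 0.312  0.0056]
jar [ 0.6336 -0.0058  0.0081]
mat [ 0.4415 -0.02    0.0003]
bin [ 0.5088 -0.2586  0.008 ]
silverU [ 0.5433 -0.315   0.0373]
silverL [ 0.4629 -0.3032  0.0404]
nut [ 0.551  -0.2046  0.0099]
stop [ 0.4649 -0.1993  0.0354]
bottle [0.7653 0.1559 0.1152]
can [ 0.7405 -0.1272  0.0856]
shelf [0.5042 0.3407 0.1304]
rack [0.5456 0.3924 0.1973]
S ball [ 0.4778 -0.3086  0.0343]
S wt [ 0.5513 -0.322   0.033 ]
S nut [ 0.5349 -0.2085  0.0113]
S cup [0.5971 0.2895 0.0552]
top 94 [0.5452 0.2714 0.0602] [0.5973 0.3262 0.0738]
((571.300048828125, 298.77313232421875), (51.11603546142578, 52.08525085449219), 3.925690174102783)
scene 269 [0.5366 0.2703 0.0601] [0.5986 0.3646 0.0737]
((568.8255004882812, 318.2117614746094), (55.684173583984375, 97.46099853515625), 5.256680011749268)
shelf ((521.882080078125, 372.13409423828125), (299.68096923828125, 142.28759765625), 4.727721214294434) 0.1323599270680778
jar 193 ((624.7730712890625, -7.170078277587891), (89.9725341796875, 88.76310729980469), 0.5681129097938538) 0.05989183442633039 ((625.205078125, -7.8440165519714355), 45.6134147644043)
jarS 261 ((624.4185791015625, -6.948455810546875), (87.7589340209961, 92.79622650146484), 61.87638473510742) 0.059897494187157285 ((625.0449829101562, -6.767889022827148), 46.87968063354492)
bin 1096 ((504.7384338378906, -262.22100830078125), (246.98751831054688, 207.7573699951172), 83.98209381103516) 0.0390881279263916 ((504.6335754394531, -260.9579162597656), 158.4127655029297)
mat ((931.5965576171875, -35.9490966796875), (2100.2587890625, 3802.609619140625), 0.44819873571395874) -0.0010176599760198801
```

View pics/c1.png

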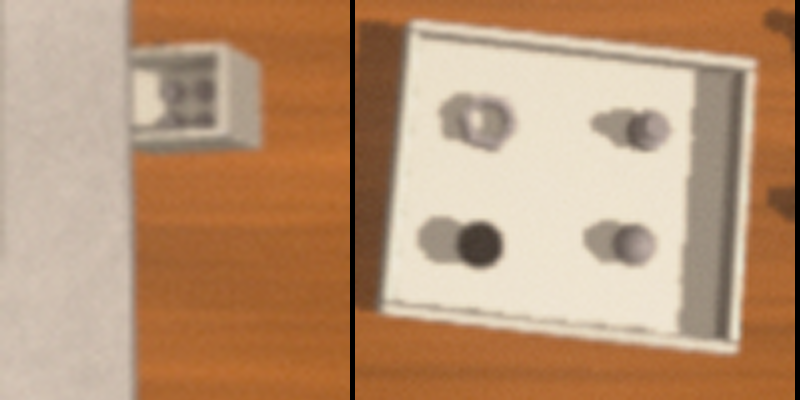

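The crop shows, in the box, the nut upper left, the weight upper right, the stopper lower left and the ball lower right at about top (424.3,251). The cup's back is clear of the shelf edge by about 30 mm, with the balls seen inside.

```bash
python3 - <<'E'
from h import *
np.set_printoptions(precision=4,suppress=True)
im=cv2.imread("pics/top0.png");sc=cv2.imread("pics/scene0.png")
P=cloud("top",np.load("pics/top0.npy"));Q=cloud("scene",np.load("pics/scene0.npy"))
def cen(A,c,zmin,r=.03):
    m=(np.hypot(A[...,0]-c[0],A[...,1]-c[1])<r)&(A[...,2]>zmin);v,u=np.nonzero(m);return (u.mean(),v.mean()),m.sum(),A[m].mean(0),A[m][:,2].max()
for k,c in dict(ball=(.470,-.306),wt=(.547,-.318)).items():
    a=cen(P,c,.014);b=cen(Q,c,.014);print(k,a,b,two("top",a[0],"scene",b[0]))
# mat in both
for n,I,s in(("top",im,(321,258)),("scene",sc,(292,192))):
    g=(I.max(2)<50).astype(np.uint8);g=cv2.morphologyEx(g,cv2.MORPH_OPEN,np.ones((5,5)));l=cv2.connectedComponentsWithStats(g,connectivity=4);i=l[1][s[1],s[0]]
    v,u=np.nonzero(l[1]==i);p=plane(n,np.c_[u,v],.003);print("mat",n,len(u),cv2.minAreaRect((p[:,:2]*1000).astype(np.float32)))
A=Q;m=(abs(A[...,0]-.57)<.06)&(A[...,1]>.255)&(A[...,1]<.4)&(A[...,2]>.01)&(A[...,2]<.08)
for z in(.02,.04,.06,.068):
  r=A[m&(abs(A[...,2]-z)<.006)];print("cup z",z,len(r),r.min(0),r.max(0))
r=P[(abs(P[...,0]-.57)<.05)&(P[...,1]>.255)&(P[...,1]<.3)&(P[...,2]>.062)&(P[...,2]<.08)];print("cup rear rim",r.min(0),r.max(0))
for w in (-25,-12,0,12,25):
  s=r[abs(r[:,0]-.571-w/1000)<.005];print(w,len(s),s[:,1].min() if len(s) else 0, s[:,2].max() if len(s) else 0)
E
```

```text
ball ((np.float64(424.7659574468085), np.float64(250.9468085106383)), np.int64(94), array([ 0.4633, -0.3075,  0.0323]), np.float64(0.04085233596414173)) ((np.float64(193.0097087378641), np.float64(215.14563106796118)), np.int64(103), array([ 0.4721, -0.3084,  0.0303]), np.float64(0.04002270586019485)) (array([ 0.4637, -0.3086,  0.0253]), np.float64(0.0014761235789994154))
wt ((np.float64(428.14942528735634), np.float64(222.28735632183907)), np.int64(87), array([ 0.543 , -0.3194,  0.033 ]), np.float64(0.04724914344731235)) ((np.float64(193.19463087248323), np.float64(232.73154362416108)), np.int64(149), array([ 0.5514, -0.322 ,  0.0308]), np.float64(0.047287456423290575)) (array([ 0.5439, -0.3216,  0.0256]), np.float64(0.00024818200539005413))
mat top 253011 ((670.5308227539062, 16.0972900390625), (1341.177978515625, 2315.6484375), 0.06712169200181961)
mat scene 252238 ((-4876.4375, 408.2607421875), (10566.78125, 7400.77734375), 28.98860740661621)
cup z 0.02 94 [0.5443 0.27   0.0142] [0.5984 0.3422 0.0258]
cup z 0.04 125 [0.5438 0.2697 0.034 ] [0.5971 0.3525 0.0459]
cup z 0.06 212 [0.539  0.271  0.0541] [0.5986 0.3612 0.066 ]
cup z 0.068 239 [0.5366 0.2703 0.0621] [0.5978 0.3646 0.0737]
cup rear rim [0.5463 0.2714 0.062 ] [0.5973 0.2994 0.0737]
-25 16 0.2720161598321707 0.07223135690516458
-12 7 0.27221410247998135 0.0718037430534113
0 4 0.2737091257058869 0.0716034238109794
12 6 0.2735418679373776 0.07194076418130879
25 18 0.2744402852886542 0.07373872952370386
```

```bash
cat >> h.py <<'E'
def go(pos,Rt=None,obs=None):
    "row numbers from the present measured pose to a TCP pose"
    o=obs or get_obs();R0=R.from_euler("xyz",o["orientation"]);Rt=Rt or R0
    d=R0.inv().apply(np.array(pos)-o["position"])/.2;w=(R0.inv()*Rt).as_rotvec()/(np.pi/4)
    return np.round(np.r_[d,w],3)
def down(yaw): return R.from_euler("xyz",[np.pi,0,yaw])
E
python3 - <<'E'
from h import *
print(go([.4645,-.3075,.17],down(-.105)))
im=cv2.imread("pics/top0.png");print(im[258,321],im[245,310])
for n,s in(("top",(321,258)),("scene",(285,188))):
    I=cv2.imread(f"pics/{n}0.png");w=40
    g=np.zeros(I.shape[:2],np.uint8);g[s[1]-w:s[1]+w,s[0]-w:s[0]+w]=(I.max(2)<60)[s[1]-w:s[1]+w,s[0]-w:s[0]+w]
    l=cv2.connectedComponentsWithStats(cv2.morphologyEx(g,2,np.ones((3,3))),connectivity=4);i=1+l[2][1:,4].argmax();v,u=np.nonzero(l[1]==i);p=plane(n,np.c_[u,v],.003);print(n,len(u),cv2.minAreaRect((p[:,:2]*1000).astype(np.float32)))
E
```

```text
[ 1.529 -0.295  0.609 -0.002  0.     0.649]
[31 42 56] [29 39 54]
top 1837 ((434.8585510253906, -14.273658752441406), (142.22830200195312, 129.89208984375), 80.72534942626953)
scene 1077 ((442.20166015625, -14.742652893066406), (143.8621368408203, 146.57427978515625), 80.96170043945312)
```

```bash
r='1 -0.2 0.2 0 0 0.5 0.6'; python3 -m pendant '0.2 -0.04 0.04 0 0 0.15 0.55;0.4 -0.08 0.1 0 0 0.3 0.55;0.6 -0.12 0.2 0 0 0.4 0.55;0.8 -0.15 0.25 0 0 0.5 0.55;1 -0.2 0.3 0 0 0.6 0.55;1 -0.2 0.3 0 0 0.65 0.55;1 -0.2 0.3 0 0 0.65 0.55'; python3 -c "
from h import *
print(go([.4645,-.3075,.17],down(-.105)))"
```

```text
time_s: 0.68
position: [0.3766, -0.3645, 0.2308]
orientation: [-3.139, 0.002, -0.103]
ft_force: [0.3, -0.4, 0.0]
width: 0.565
grasp_force: 0.0
[ 0.408 -0.328  0.304 -0.003  0.002  0.003]
```

```bash
python3 -m pendant '0.2 -0.16 0.1 0 0 0 0.55;0.41 -0.33 0.2 0 0 0 0.55;0.41 -0.33 0.3 0 0 0 0.55;0.41 -0.33 0.3 0 0 0 0.55;0.41 -0.33 0.3 0 0 0 0.55'; python3 - <<'E'
from h import *
o=get_obs();im,d=get_image("wrist");cv2.imwrite("pics/w1.png",im)
P=cloud("wrist",d,o);m=(np.hypot(P[...,0]-.4645,P[...,1]+.3075)<.03)&(P[...,2]>.016);v,u=np.nonzero(m)
c=(u.mean(),v.mean());print(c,len(u),P[m].max(0),P[m].min(0),plane("wrist",c,.024,o),two("wrist",c,"top",(424.77,250.95),o))
print(go([.4645,-.3075,.077],down(-.105)),o["position"])
E
```

```text
time_s: 1.1
position: [0.463, -0.3095, 0.1706]
orientation: [-3.14, 0.003, -0.103]
ft_force: [-1.2, -0.8, 0.9]
width: 0.553
grasp_force: 0.0
(np.float64(312.33082290397607), np.float64(336.78541366707276)) 18058 [ 0.49402231 -0.27955345  0.21982645] [ 0.44949795 -0.33732351  0.01846852] [[ 0.33235581 -0.28785534  0.024     ]] (array([ 0.45354212, -0.29032656,  0.15236806]), np.float64(0.030455342085922807))
[ 0.007 -0.016  0.475 -0.     0.002  0.001] [ 0.46297667 -0.30953944  0.1706024 ]
```

View pics/w1.png

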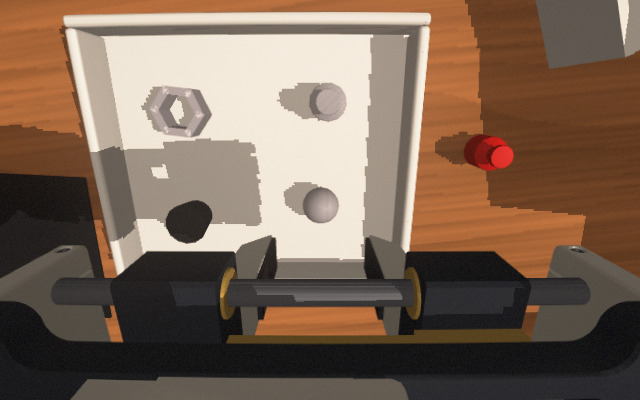

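The wrist view shows the ball at (321,206) in front of the open fingers, the weight at (327,101), the nut at (179,111) and the stopper at (189,221).

```bash
python3 - <<'E'
from h import *
o=get_obs()
print(plane("wrist",(321,206),.023,o),two("wrist",(321,206),"top",(424.77,250.95),o),two("wrist",(321,206),"scene",(193,215.1),o))
E
```

```text
[[ 0.46253991 -0.31084642  0.023     ]] (array([ 0.46318402, -0.31036482,  0.02359228]), np.float64(0.0013227332600856583)) (array([ 0.46321714, -0.30939498,  0.02489212]), np.float64(0.0030192477923595587))
```

```bash
python3 -m pendant '0 0 0.15 0 0 0 0.55;0 0 0.3 0 0 0 0.55;0 0 0.4 0 0 0 0.55;0 0 0.46 0 0 0 0.55;0 0 0.46 0 0 0 0.55;0 0 0.46 0 0 0 0.1;0 0 0.46 0 0 0 0.1;0 0 0.46 0 0 0 0.1'; python3 -m pendant '0 0 0 0 0 0 0.1;0 0 0 0 0 0 0.1;0 0 0 0 0 0 0.1;0 0 -0.15 0 0 0 0.1;0 0 -0.3 0 0 0 0.1;0 0 -0.4 0 0 0 0.1;0 0 -0.4 0 0 0 0.1';python3 -c "
from h import *
print(go([.625,-.0075,.16],down(-.105)))"
```

```text
time_s: 1.82
position: [0.4637, -0.3112, 0.082]
orientation: [3.14, -0.003, -0.106]
ft_force: [0.3, 0.5, 0.6]
width: 0.381
grasp_force: 0.0
time_s: 2.4
position: [0.465, -0.3113, 0.1646]
orientation: [3.137, -0.007, -0.105]
ft_force: [0.4, -1.9, -0.8]
width: 0.313
grasp_force: 30.0
[ 0.636 -1.595  0.02   0.006 -0.008 -0.   ]
```

```bash
python3 -m pendant '0.08 -0.2 0 0 0 0 0.1;0.16 -0.4 0 0 0 0 0.1;0.24 -0.6 0 0 0 0 0.1;0.32 -0.8 0 0 0 0 0.1;0.4 -1 0 0 0 0 0.1;0.4 -1 0 0 0 0 0.1'; python3 -m pendant '0.08 -0.2 0 0 0 0 0.1;0.16 -0.4 0 0 0 0 0.1;0.23 -0.59 0.02 0 0 0 0.1;0.23 -0.59 0.02 0 0 0 0.1;0.23 -0.59 0.02 0 0 0 0.1'; python3 -c "
from h import *
print(go([.625,-.0075,.118],down(-.105)))"
```

```text
time_s: 2.9
position: [0.5656, -0.1139, 0.1592]
orientation: [-3.139, 0.0, -0.101]
ft_force: [0.4, 0.4, -1.1]
width: 0.308
grasp_force: 30.0
time_s: 3.32
position: [0.6221, -0.0048, 0.1545]
orientation: [3.142, 0.002, -0.102]
ft_force: [0.7, -0.7, -1.2]
width: 0.306
grasp_force: 30.0
[0.016 0.012 0.183 0.    0.003 0.004]
```

```bash
python3 -m pendant '0.01 0.01 0.1 0 0 0 0.1;0.01 0.01 0.19 0 0 0 0.1;0.01 0.01 0.19 0 0 0 0.1;0.01 0.01 0.19 0 0 0 0.1;0.01 0.01 0.19 0 0 0 0.4;0.01 0.01 0.19 0 0 0 0.4;0.01 0.01 0.19 0 0 0 0.4;0.01 0.01 0.19 0 0 0 0.4'; python3 -m pendant '0 0 -0.2 0 0 0 0.4;0 0 -0.4 0 0 0 0.4;0 0 -0.6 0 0 0 0.5;0 0 -0.8 0 0 0 0.7;0 0 -0.8 0 0 0 0.9'; python3 - <<'E'
from h import *
im,d=get_image("top");cv2.imwrite("pics/t2.png",im);P=cloud("top",d)
m=(np.hypot(P[...,0]-.625,P[...,1]+.0075)<.037);print(np.percentile(P[m][:,2],[5,50,95]),m.sum())
print(get_obs()["joints"])
# cup tool pose: z along azimuth a pitched p down, y along horizontal
def cupR(a,p,flip=1):
    z=np.array([np.cos(a)*np.cos(p),np.sin(a)*np.cos(p),-np.sin(p)]);y=np.array([-np.sin(a),np.cos(a),0])*flip
    return R.from_matrix(np.c_[np.cross(y,z),y,z])
for f in(1,-1):
    print(f,go([.58,.15,.2],cupR(np.deg2rad(94),np.deg2rad(30),f)))
E
```

```text
time_s: 3.98
position: [0.6244, -0.0096, 0.1193]
orientation: [3.141, -0.002, -0.106]
ft_force: [-0.3, 0.3, -0.5]
width: 0.4
grasp_force: 0.0
time_s: 4.4
position: [0.6267, -0.0096, 0.2883]
orientation: [3.141, -0.017, -0.105]
ft_force: [0.4, 0.5, 0.4]
width: 0.569
grasp_force: 0.0
[0.00590328 0.57835465 0.58373039] 2655
[-1.37462133e-01  5.30225306e-01  1.24545785e+00 -9.50812975e-05
  1.35444872e+00  1.53883786e+00]
1 [-0.316 -0.769  0.417  0.916 -1.115  1.607]
-1 [-0.316 -0.769  0.417  1.163  0.956 -1.986]
```

```bash
python3 -m pendant '-0.05 -0.1 0 0 0 -0.16 0.9;-0.1 -0.2 0 0 0 -0.32 0.9;-0.15 -0.3 0 0 0 -0.48 0.9;-0.2 -0.4 0 0 0 -0.64 0.9;-0.25 -0.5 0 0 0 -0.8 0.9;-0.25 -0.5 0 0 0 -0.95 0.9;-0.25 -0.5 0 0 0 -1 0.9'; python3 -m pendant '0 0 0 0 0 -0.16 0.9;0 0 0 0 0 -0.32 0.9;0 0 0 0 0 -0.48 0.9;0 0 0 0 0 -0.64 0.9;0 0 0 0 0 -0.8 0.9;0 0 0 0 0 -0.95 0.9;0 0 0 0 0 -1 0.9;0 0 0 0 0 -1 0.9'; python3 - <<'E'
from h import *
im,d=get_image("top");P=cloud("top",d)
m=(np.hypot(P[...,0]-.625,P[...,1]+.0075)<.037);print(np.percentile(P[m][:,2],[5,50,95]),m.sum())
print(get_obs()["joints"])
print(go([.575,.12,.29],down(np.deg2rad(94))))
E
```

```text
time_s: 5.03
position: [0.5839, 0.0969, 0.2774]
orientation: [-3.141, 0.001, 0.688]
ft_force: [0.8, -0.6, 0.2]
width: 0.901
grasp_force: 0.0
time_s: 5.7
position: [0.5844, 0.0954, 0.2773]
orientation: [-3.14, 0.0, 1.467]
ft_force: [0.4, -0.2, 0.7]
width: 0.898
grasp_force: 0.0
[0.00329233 0.00675656 0.03320264] 467
[ 3.24503879e-02  4.77646853e-01  1.35292079e+00 -1.55409593e-04
  1.31231865e+00  1.39321292e-01]
[ 0.117 -0.06  -0.063 -0.002  0.    -0.225]
```

```bash
python3 -m pendant '0.1 -0.06 0 0 0 -0.12 0.9;0.12 -0.06 0 0 0 -0.22 0.9;0.12 -0.06 0 0 0 -0.22 0.9'; python3 -m pendant '0 0 0 0 0.15 0 0.9;0 0 0 0 0.3 0 0.9;0 0 0 0 0.45 0 0.9;0 0 0 0 0.6 0 0.9;0 0 0 0 0.75 0 0.9;0 0 0 0 0.9 0 0.9;0 0 0 0 1 0 0.9;0 0 0 0 1 0 0.9'; python3 - <<'E'
from h import *
print(get_obs()["joints"])
E
```

```text
time_s: 6.0
position: [0.5749, 0.1216, 0.2778]
orientation: [-3.141, -0.0, 1.64]
ft_force: [-0.2, -0.2, -0.5]
width: 0.902
grasp_force: 0.0
time_s: 6.67
position: [0.5754, 0.1182, 0.276]
orientation: [-3.132, -0.788, 1.625]
ft_force: [1.3, -0.5, -0.8]
width: 0.899
grasp_force: 0.0
[-0.23241     0.54211465  1.46463173  0.75006038  1.46271396 -0.50413027]
```

```bash
cat >> h.py <<'E'
def cupR(a,p):
    a,p=np.deg2rad([a,p]);z=np.array([np.cos(a)*np.cos(p),np.sin(a)*np.cos(p),-np.sin(p)]);y=np.array([np.sin(a),-np.cos(a),0])
    return R.from_matrix(np.c_[np.cross(y,z),y,z])
def gogr(g,Rt): return go(np.array(g)-.047*Rt.as_matrix()[:,2],Rt)
E
python3 -m pendant '0 0 0 0 0.15 0 0.9;0 0 0 0 0.3 0 0.9;0 0 0 0 0.38 0 0.9;0 0 0 0 0.38 0 0.9'; python3 - <<'E'
from h import *
np.set_printoptions(precision=4,suppress=True)
o=get_obs();im,d=get_image("wrist");cv2.imwrite("pics/w2.png",im);P=cloud("wrist",d,o)
A=P[(abs(P[...,0]-.57)<.06)&(P[...,1]>.255)&(P[...,1]<.38)&(P[...,2]>.05)&(P[...,2]<.08)]
r=A[A[:,2]>.064];print(len(r),r.min(0),r.max(0),cv2.minAreaRect((r[:,:2]*1000).astype(np.float32)))
b=A[(A[:,1]<.285)&(abs(A[:,0]-.57)<.02)&(A[:,2]<.062)];print("rear",len(b),b.min(0),np.polyfit(b[:,0],b[:,1],1) if len(b)>3 else 0)
print(o["joints"],o["orientation"]);g=np.array([.5697,.2905,.045])
print(gogr(g+[.005,-.09,.03],cupR(94,28)),gogr(g+[.004,-.06,0],cupR(94,28)))
E
```

```text
time_s: 7.0
position: [0.5752, 0.1197, 0.2762]
orientation: [-3.128, -1.084, 1.623]
ft_force: [-0.2, -0.0, -0.0]
width: 0.9
grasp_force: 0.0
444 [0.543  0.2703 0.0641] [0.597  0.3547 0.0717] ((569.830810546875, 312.2635192871094), (50.124244689941406, 81.43247985839844), 4.342742443084717)
rear 69 [0.5507 0.2712 0.057 ] [0.0654 0.2354]
[-0.3006  0.6247  1.4999  0.9698  1.5959 -0.6468] [-3.1278 -1.0842  1.6234]
[-0.702  0.028  0.594  0.002  0.001 -0.007] [-0.764  0.033  0.797  0.002  0.001 -0.007]
```

View pics/w2.png

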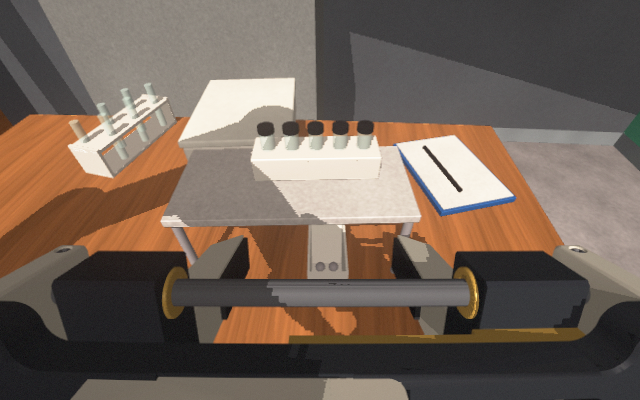

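The wrist view shows the cup under the shelf edge, centred between the fingers at (327,250), with balls visible. The measured rim fits the earlier figures.

```bash
python3 -m pendant '-0.18 0.01 0.15 0 0 0 0.9;-0.35 0.02 0.3 0 0 0 0.9;-0.53 0.03 0.45 0 0 0 0.9;-0.7 0.03 0.6 0 0 0 0.9;-0.74 0.03 0.7 0 0 0 0.9;-0.76 0.03 0.8 0 0 0 0.9;-0.76 0.03 0.8 0 0 0 0.9'; python3 - <<'E'
from h import *
np.set_printoptions(precision=4,suppress=True)
g=np.array([.5697,.2905,.045]);print(gogr(g,cupR(94,28)),get_obs()["joints"])
E
```

```text
time_s: 7.63
position: [0.5746, 0.1941, 0.066]
orientation: [-3.128, -1.081, 1.631]
ft_force: [-0.8, 0.5, 0.6]
width: 0.901
grasp_force: 0.0
[ 0.134  0.01   0.24  -0.006  0.001 -0.006] [-0.1771  0.937   1.5952  1.0864  1.3083 -0.9524]
```

```bash
python3 -m pendant '0.05 0.005 0.08 0 0 0 0.9;0.09 0.01 0.16 0 0 0 0.9;0.13 0.01 0.24 0 0 0 0.9;0.13 0.01 0.24 0 0 0 0.9;0.13 0.01 0.24 0 0 0 0.8;0.13 0.01 0.24 0 0 0 0.7;0.13 0.01 0.24 0 0 0 0.6;0.13 0.01 0.24 0 0 0 0.5'; python3 -m pendant '0 0 0 0 0 0 0.4;0 0 0 0 0 0 0.3;0 0 0 0 0 0 0.3;0 0 0 0 0 0 0.3'; python3 -c "
from h import *
print(gogr([.5697,.2905,.045],cupR(94,28)))"
```

```text
time_s: 8.3
position: [0.5756, 0.2447, 0.0699]
orientation: [3.14, -1.083, 1.638]
ft_force: [-0.0, -0.0, -0.6]
width: 0.665
grasp_force: 0.0
time_s: 8.63
position: [0.5753, 0.2452, 0.0696]
orientation: [3.141, -1.084, 1.638]
ft_force: [-0.1, -2.2, 1.3]
width: 0.54
grasp_force: 30.0
[-0.002 -0.012  0.024  0.004 -0.002 -0.002]
```

```bash
python3 -m pendant '0.02 0 -0.01 0 0 0 0.3;0.044 0 -0.023 0 0 0 0.3;0 0 -0.11 0 0 0 0.3;-0.05 0 -0.2 0 0 0 0.3;-0.1 0 -0.29 0 0 0 0.3;-0.15 0 -0.38 0 0 0 0.3;-0.19 0 -0.46 0 0 0 0.3;-0.19 0 -0.46 0 0 0 0.3'; python3 -m pendant '0.1 0 -0.1 0 0 0 0.3;0.2 0 -0.2 0 0 0 0.3;0.3 0 -0.28 0 0 0 0.3;0.45 0 -0.36 0 0 0 0.3;0.5 0 -0.4 0 0 0 0.3;0.5 0 -0.4 0 0 0 0.3'; python3 - <<'E'
from h import *
np.set_printoptions(precision=4,suppress=True)
print(get_obs()["joints"])
# cup lip pose as function of tip: grasp point in cup frame (-.012,0,.045), lip (.063,0,.07)
def pose(a,tip,lip):
    Rt=cupR(a,28+tip);ar=np.deg2rad(a);t=np.deg2rad(tip);h=np.array([np.cos(ar),np.sin(ar),0]);dx,dz=.075,.025
    v=h*(dx*np.cos(t)+dz*np.sin(t))+np.array([0,0,-dx*np.sin(t)+dz*np.cos(t)]);return np.array(lip)-v-.047*Rt.as_matrix()[:,2],Rt
for a in(94,):
  for tip in(0,40,75,100):
    p,Rt=pose(a,tip,[.625,-.0225 if tip else -.0225,.085 if tip else .12]);print(tip,p,go(p,Rt))
E
```

```text
time_s: 9.3
position: [0.5828, 0.1437, 0.0791]
orientation: [3.139, -1.082, 1.637]
ft_force: [0.3, 0.3, -2.4]
width: 0.543
grasp_force: 30.0
time_s: 9.8
position: [0.584, 0.123, 0.2079]
orientation: [3.129, -1.082, 1.65]
ft_force: [0.4, 0.2, -3.1]
width: 0.542
grasp_force: 30.0
[-0.2911  0.7259  1.5256  0.9775  1.5141 -0.7596]
0 [ 0.6331 -0.1387  0.1171] [-1.023  0.154 -0.954  0.006  0.     0.005]
40 [ 0.6314 -0.1134  0.1576] [-0.784  0.155 -0.937  0.008 -0.889  0.003]
75 [ 0.6273 -0.0554  0.1968] [-0.475  0.155 -0.772  0.009 -1.667  0.001]
100 [ 0.6238 -0.0052  0.2002] [-0.341  0.155 -0.558  0.009 -2.222 -0.001]
```

```bash
python3 -m pendant '-0.05 0.01 -0.1 0 -0.1 0 0.3;-0.14 0.03 -0.23 0 -0.22 0 0.3;-0.23 0.05 -0.36 0 -0.34 0 0.3;-0.32 0.07 -0.49 0 -0.46 0 0.3;-0.42 0.1 -0.62 0 -0.58 0 0.3;-0.52 0.12 -0.75 0 -0.7 0 0.3;-0.6 0.14 -0.9 0 -0.82 0 0.3;-0.65 0.155 -0.99 0 -0.89 0 0.3'; python3 -m pendant '0 0 0 0 0 0 0.3'; cat >> h.py <<'E'
def pose(a,tip,lip):
    Rt=cupR(a,28+tip);ar=np.deg2rad(a);t=np.deg2rad(tip);h=np.array([np.cos(ar),np.sin(ar),0]);dx,dz=.075,.025
    v=h*(dx*np.cos(t)+dz*np.sin(t))+np.array([0,0,-dx*np.sin(t)+dz*np.cos(t)]);return np.array(lip)-v-.047*Rt.as_matrix()[:,2],Rt
E
python3 - <<'E'
from h import *
np.set_printoptions(precision=4,suppress=True)
o=get_obs();print(o["joints"],o["position"])
im,d=get_image("scene");cv2.imwrite("pics/s3.png",cv2.resize(im[90:270,220:420],None,fx=3,fy=3))
for tip in(40,60,85,105):print(tip,go(*pose(94,tip,[.625,-.0225,.08])))
E
```

```text
time_s: 10.47
position: [0.6301, -0.1124, 0.1806]
orientation: [-3.14, -0.38, 1.638]
ft_force: [-0.0, 0.6, -2.0]
width: 0.544
grasp_force: 30.0
time_s: 10.55
position: [0.6305, -0.1128, 0.1809]
orientation: [-3.141, -0.381, 1.637]
ft_force: [0.4, 0.2, -0.9]
width: 0.543
grasp_force: 30.0
[-0.428   0.717   1.2491  0.34    1.3751 -0.5947] [ 0.6305 -0.1128  0.1809]
40 [-0.065  0.007  0.125 -0.001 -0.002 -0.004]
60 [ 0.126  0.006  0.057 -0.002 -0.447 -0.004]
85 [ 0.378  0.006  0.071 -0.002 -1.002 -0.004]
105 [ 0.56   0.005  0.159 -0.003 -1.447 -0.003]
```

View pics/s3.png

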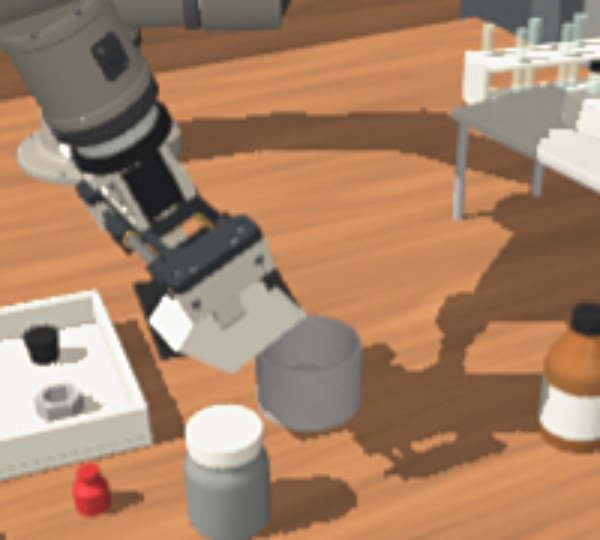

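The crop shows the cup held, lip pointing at the jar, clear of the canister and rim, balls still inside.

```bash
python3 -m pendant '0.03 0 0.02 0 -0.1 0 0.3;0.06 0 0.03 0 -0.2 0 0.3;0.09 0 0.05 0 -0.33 0 0.3;0.126 0 0.057 0 -0.45 0 0.3;0.17 0 0.06 0 -0.54 0 0.3;0.21 0 0.06 0 -0.63 0 0.3;0.25 0 0.06 0 -0.72 0 0.3;0.29 0 0.06 0 -0.81 0 0.3'; python3 - <<'E'
from h import *
np.set_printoptions(precision=4,suppress=True)
o=get_obs();print(o["joints"],o["position"])
for tip in(76,85,105,115):print(tip,go(*pose(94,tip,[.625,-.0225,.08])))
E
```

```text
time_s: 11.27
position: [0.6249, -0.0502, 0.1914]
orientation: [-3.138, 0.252, 1.641]
ft_force: [-0.4, 0.4, -2.5]
width: 0.543
grasp_force: 30.0
[-0.1027  0.6134  1.3883 -0.2782  1.1152 -0.0521] [ 0.6249 -0.0502  0.1914]
76 [-0.018  0.01  -0.    -0.005  0.01   0.   ]
85 [ 0.065  0.01  -0.039 -0.005 -0.19   0.   ]
105 [ 0.264  0.01  -0.078 -0.005 -0.634  0.001]
115 [ 0.365  0.01  -0.07  -0.005 -0.857  0.002]
```

```bash
python3 -m pendant '0 0.01 0 0 0 0 0.3;0.03 0.01 -0.02 0 -0.1 0 0.3;0.06 0.01 -0.04 0 -0.19 0 0.3;0.06 0.01 -0.04 0 -0.19 0 0.3;0.13 0.01 -0.05 0 -0.34 0 0.3;0.2 0.01 -0.07 0 -0.49 0 0.3;0.26 0.01 -0.08 0 -0.63 0 0.3;0.26 0.01 -0.08 0 -0.63 0 0.3';  python3 -m pendant '0 0 0 0 0 0 0.3;0 0 0 0 0 0 0.3;0 0 0 0 0 0 0.3;0 0 0 0 0 0 0.3'; python3 - <<'E'
from h import *
o=get_obs();print(o["joints"])
im,d=get_image("scene");im2,_=get_image("top")
a=cv2.resize(im[130:260,260:390],(400,400));b=cv2.resize(im2[150:230,280:360],(400,400));cv2.imwrite("pics/p4.png",np.hstack([a,b]))
E
```

```text
time_s: 11.93
position: [0.623, 0.0054, 0.192]
orientation: [-3.13, 0.746, 1.649]
ft_force: [-1.1, 0.7, -2.5]
width: 0.546
grasp_force: 30.0
time_s: 12.27
position: [0.6246, 0.0006, 0.1963]
orientation: [3.141, 0.744, 1.635]
ft_force: [0.3, -0.2, -0.8]
width: 0.542
grasp_force: 30.0
[ 0.15208124  0.69857795  1.39034527 -0.79046753  1.25217509  0.42522033]
```

View pics/p4.png

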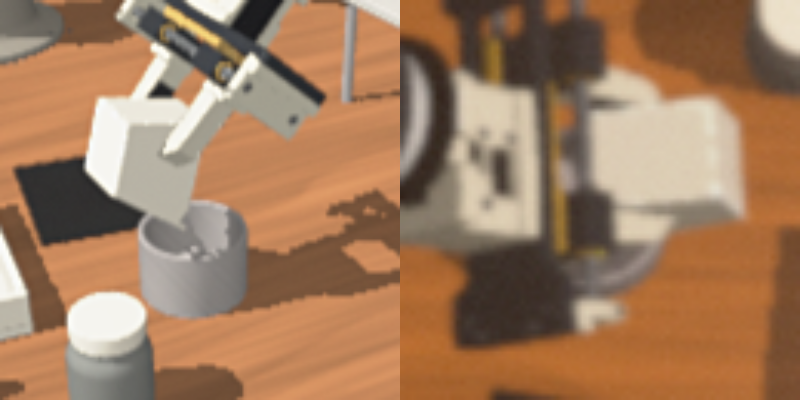

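The scene shows small balls lying in the jar and the cup tipped just above the rim.

```bash
python3 -m pendant '-0.1 0 -0.11 0 0 0 0.3;-0.2 0 -0.22 0 0 0 0.3;-0.3 0 -0.33 0 0 0 0.3;-0.3 0 -0.33 0 0 0 0.3'; python3 - <<'E'
from h import *
im,d=get_image("top");im2,_=get_image("scene");P=cloud("top",d)
cv2.imwrite("pics/p5.png",np.hstack([cv2.resize(im[150:230,280:360],(400,400),interpolation=2),cv2.resize(im2[180:240,290:350],(400,400),interpolation=2)]))
o=get_obs();print(o["ft_force"],o["position"])
print(go(o["position"]+np.array([-.09,-.03,.0]),cupR(94,88)))
print(gogr([.44,-.027,.2],cupR(94,45)))
E
```

```text
time_s: 12.7
position: [0.6261, 0.0024, 0.2923]
orientation: [3.126, 0.746, 1.627]
ft_force: [0.2, 0.0, -0.3]
width: 0.544
grasp_force: 30.0
[-0.20491374  0.10033572 -1.74233902] [0.62459882 0.00253379 0.28655372]
[-0.089 -0.459  0.08   0.003  0.993 -0.006]
[-0.007 -0.931  0.365  0.005  1.949 -0.005]
```

View pics/p5.png

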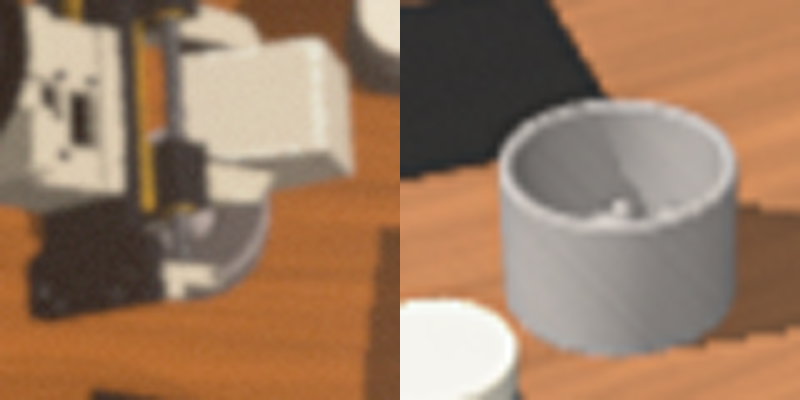

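The jar stands clear with at least one small ball visible; the rest are hidden by the wall and gripper. I'll check the count once the arm is out of the way.

```bash
python3 -m pendant '-0.01 -0.07 0.01 0 0.14 0 0.3;-0.03 -0.14 0.02 0 0.28 0 0.3;-0.04 -0.21 0.03 0 0.42 0 0.3;-0.05 -0.28 0.05 0 0.56 0 0.3;-0.07 -0.35 0.06 0 0.7 0 0.3;-0.08 -0.41 0.07 0 0.85 0 0.3;-0.09 -0.46 0.08 0 0.99 0 0.3;-0.09 -0.46 0.08 0 0.99 0 0.3'; python3 - <<'E'
from h import *
print(gogr([.44,-.06,.2],cupR(94,45)))
E
```

```text
time_s: 13.47
position: [0.5325, -0.0298, 0.2845]
orientation: [-3.139, -0.036, 1.633]
ft_force: [0.3, -1.2, -1.4]
width: 0.542
grasp_force: 30.0
[-0.297 -0.469  0.247  0.001  0.954 -0.01 ]
```

```bash
python3 -m pendant '-0.05 -0.07 0.02 0 0.14 0 0.3;-0.1 -0.14 0.04 0 0.28 0 0.3;-0.14 -0.21 0.06 0 0.42 0 0.3;-0.18 -0.28 0.08 0 0.56 0 0.3;-0.22 -0.35 0.1 0 0.7 0 0.3;-0.26 -0.41 0.12 0 0.83 0 0.3;-0.3 -0.47 0.15 0 0.95 0 0.3;-0.3 -0.47 0.15 0 0.95 0 0.3'; python3 - <<'E'
from h import *
np.set_printoptions(precision=4,suppress=True)
print(get_obs()["joints"])
im,d=get_image("top");P=cloud("top",d);np.save("pics/t6.npy",d)
a=cv2.resize(im[160:220,285:345],(400,400),interpolation=2);b=cv2.resize(im[180:300,270:390],(400,400),interpolation=2);cv2.imwrite("pics/p6.png",np.hstack([a,b]))
m=(np.hypot(P[...,0]-.625,P[...,1]+.0075)<.037);print(np.percentile(P[m][:,2],[5,50,95,99]),m.sum())
print(gogr([.442,-.04,.1],cupR(94,28)))
E
```

```text
time_s: 14.13
position: [0.4423, -0.0943, 0.2501]
orientation: [-3.129, -0.783, 1.626]
ft_force: [0.1, -0.4, -1.7]
width: 0.544
grasp_force: 30.0
[-0.6831  0.4731  1.669   0.5392  1.5945 -0.8993]
[0.0038 0.0079 0.0339 0.0372] 476
[-0.41   0.015  0.502  0.001  0.387 -0.011]
```

View pics/p6.png

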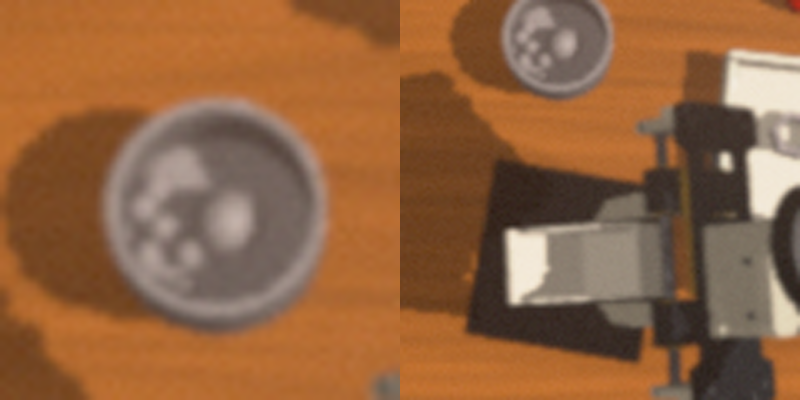

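The jar holds the big ball and a cluster of small ones, about six, all at its left half. The cup is empty and hangs over the mat, whose centre is near top (320.5,258).

```bash
python3 -m pendant '-0.07 0 0.09 0 0.07 0 0.3;-0.14 0 0.18 0 0.14 0 0.3;-0.21 0 0.27 0 0.21 0 0.3;-0.28 0.01 0.36 0 0.28 0 0.3;-0.35 0.015 0.45 0 0.35 0 0.3;-0.36 0.015 0.55 0 0.387 0 0.3;-0.36 0.015 0.55 0 0.387 0 0.3;-0.36 0.015 0.55 0 0.387 0 0.3'; python3 - <<'E'
from h import *
np.set_printoptions(precision=4,suppress=True)
o=get_obs();print(o["joints"])
im,d=get_image("scene");P=cloud("scene",d)
m=(abs(P[...,0]-.442)<.04)&(P[...,1]>-.07)&(P[...,1]<.08)&(P[...,2]>.02)&(P[...,2]<.2);r=P[m];print(len(r),np.percentile(r,[0,1,99,100],axis=0))
print(gogr([.4418,-.024,.0525],cupR(94,28)))
E
```

```text
time_s: 14.85
position: [0.4457, -0.0654, 0.1242]
orientation: [-3.135, -1.08, 1.635]
ft_force: [0.5, -0.4, -1.0]
width: 0.54
grasp_force: 30.0
[-0.6981  0.7863  1.7425  0.6864  1.5382 -1.1415]
734 [[ 0.4035 -0.0699  0.0549]
 [ 0.4108 -0.0688  0.0568]
 [ 0.4807  0.0528  0.166 ]
 [ 0.4819  0.0565  0.1698]]
[-0.221 -0.007  0.123  0.     0.004 -0.001]
```

```bash
python3 -m pendant '-0.06 0 0.03 0 0 0 0.3;-0.12 0 0.06 0 0 0 0.3;-0.17 -0.005 0.09 0 0 0 0.3;-0.2 -0.007 0.11 0 0 0 0.3;-0.22 -0.007 0.123 0 0 0 0.3;-0.22 -0.007 0.123 0 0 0 0.3;-0.22 -0.007 0.123 0 0 0 0.3;-0.22 -0.007 0.123 0 0 0 0.3'; python3 - <<'E'
from h import *
np.set_printoptions(precision=4,suppress=True)
print(gogr([.4418,-.024,.0505],cupR(94,28)),get_obs()["ft_force"])
E
```

```text
time_s: 15.57
position: [0.4444, -0.0657, 0.0746]
orientation: [3.14, -1.081, 1.639]
ft_force: [0.5, -1.3, -1.5]
width: 0.545
grasp_force: 30.0
[-0.009  0.002  0.006  0.003  0.001 -0.001] [ 0.523  -1.2847 -1.4724]
```

```bash
python3 -m pendant '-0.009 0 0.005 0 0 0 0.3;-0.011 0 0.006 0 0 0 0.3;-0.011 0 0.006 0 0 0 0.3;-0.011 0 0.006 0 0 0 0.6;-0.011 0 0.006 0 0 0 0.7;-0.011 0 0.006 0 0 0 0.8;-0.011 0 0.006 0 0 0 0.85;-0.011 0 0.006 0 0 0 0.85'; python3 -m pendant '0 0 0 0 0 0 0.85;0.01 0 -0.08 0 0 0 0.85;0.03 0 -0.18 0 0 0 0.85;0.05 0 -0.3 0 0 0 0.85;0.07 0 -0.45 0 0 0 0.85;0.2 0 -0.6 0 0 0 0.85;0.4 0 -0.7 0 0 0 0.85;0.5 0 -0.8 0 0 0 0.85'; python3 - <<'E'
from h import *
np.set_printoptions(precision=4,suppress=True)
im,d=get_image("top");im2,d2=get_image("scene");P=cloud("top",d);Q=cloud("scene",d2)
for A in(P,Q):
    m=(abs(A[...,0]-.442)<.05)&(A[...,1]>-.07)&(A[...,1]<.08)&(A[...,2]>.062)&(A[...,2]<.09);r=A[m];print(len(r),np.percentile(r,[0,50,100],axis=0),cv2.minAreaRect((r[:,:2]*1000).astype(np.float32)))
a=cv2.resize(im[120:300,240:470],(400,313));b=cv2.resize(im2[120:280,150:370],(400,313));cv2.imwrite("pics/p7.png",np.hstack([a,b]))
E
```

```text
time_s: 16.23
position: [0.4442, -0.0654, 0.0717]
orientation: [-3.141, -1.081, 1.638]
ft_force: [-0.8, -0.2, -0.2]
width: 0.822
grasp_force: 0.0
time_s: 16.9
position: [0.4504, -0.1595, 0.2379]
orientation: [3.14, -1.081, 1.639]
ft_force: [0.2, -1.1, -0.3]
width: 0.85
grasp_force: 0.0
172 [[ 0.4134 -0.0398  0.0623]
 [ 0.4389  0.0239  0.0725]
 [ 0.4672  0.0534  0.0773]] ((439.583984375, 7.548210144042969), (50.29850387573242, 92.74937438964844), 3.914442539215088)
304 [[ 0.4103 -0.0401  0.0621]
 [ 0.443   0.0066  0.0699]
 [ 0.4685  0.0558  0.0777]] ((439.8529052734375, 8.211376190185547), (54.357177734375, 94.92671966552734), 3.9508249759674072)
```

View pics/p7.png

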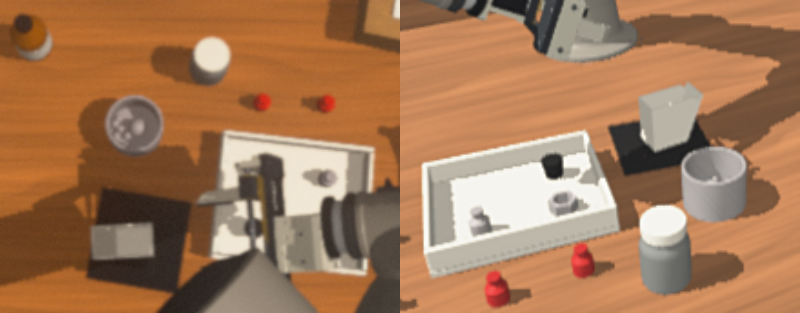

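The cup stands upright on the mat with its base centre at about (0.44, -0.01). The nut, weight and stopper are in the box, and the bottle and canister are untouched. I'm out of pictures, so I'll count the small balls numerically.

```bash
python3 - <<'E'
from h import *
from scipy import ndimage as nd
np.set_printoptions(precision=3,suppress=True)
D=[];I=[]
for _ in range(4):
    im,d=get_image("top");D.append(d);I.append(im)
d=np.median(D,0);P=cloud("top",d);im=np.mean(I,0).mean(2)
v,u=np.mgrid[160:220,285:345]
rr=np.hypot(P[...,0]-.625,P[...,1]+.0075)
z=np.where((rr<.040),P[...,2],0)[170:215,295:340]
print((z[::1,::1]*1000).astype(int)[5:36,5:38])
g=im[170:215,295:340];print(g.astype(int)[8:34,8:36])
# strays: small bumps 6-20mm elsewhere on table
Z=P[...,2];m=((Z>.007)&(Z<.03)).astype(np.uint8);l=cv2.connectedComponentsWithStats(m)
for i in range(1,l[0]):
    s=l[2][i]
    if 6<s[4]<60 and 70<s[0]<570 and s[1]>100: print(s,P[int(l[3][i][1]),int(l[3][i][0])])
E
```

```text
[[0 0 0 ... 0 0 0]
 [0 0 0 ... 0 0 0]
 [0 0 0 ... 0 0 0]
 ...
 [0 0 0 ... 0 0 0]
 [0 0 0 ... 0 0 0]
 [0 0 0 ... 0 0 0]]
[[ 73  77  85 106 126 141 139 126 115 108 102  96  92  85  81  80  79  80
   82  85  96 112 128 137 135 124 119 115]
 [ 79  84 106 130 141 137 122 112 105 100  97  91  87  82  76  77  76  74
   75  75  77  86 102 121 134 136 129 117]
 [ 85 104 128 138 134 121 110 105 103  99  93  89  85  83  83  82  80  78
   77  77  75  76  82  95 115 131 134 123]
 [102 126 139 134 122 112 107 110 110 108 102  95  93  93  95  94  92  92
   87  86  81  75  75  80  91 113 133 136]
 [117 140 138 124 116 113 117 125 135 137 128 112 102 100  98 100 100  98
   97  95  91  87  82  77  79  92 121 140]
 [131 141 126 116 115 124 136 145 152 154 148 129 110 102 100 100  99 100
   99 100  99  97  91  83  77  80 103 131]
 [139 135 120 118 125 138 150 156 158 157 155 140 115 102  99  99  99 101
  100 100 101 100  98  95  87  79  87 117]
 [141 128 115 120 132 144 153 156 158 158 157 148 129 107 100 100 100  99
  100 101 101 100 102  99  94  86  81 101]
 [137 121 109 112 131 147 154 154 157 158 15
[... 2241 characters left out ...]
 174  11  10  51] [ 0.67  -0.318  0.023]
[481 196   9  16  59] [ 0.602 -0.49   0.015]
[367 200   1   8   8] [ 0.599 -0.15   0.015]
[305 203  26   7  30] [ 0.58  -0.008  0.055]
[366 211   1   7   7] [ 0.566 -0.146  0.019]
[365 221   1   7   7] [ 0.538 -0.144  0.017]
[385 235   4   3   9] [ 0.505 -0.204  0.009]
[386 239   4   7  20] [ 0.491 -0.207  0.007]
[363 241   1   7   7] [ 0.482 -0.138  0.019]
[362 251   1   7   7] [ 0.454 -0.135  0.019]
[387 255   5  10  23] [ 0.441 -0.209  0.009]
[206 274   3   4  10] [0.388 0.297 0.023]
[ 82 354  13   7  35] [0.147 0.637 0.01 ]
[ 99 356   5   6  14] [0.146 0.599 0.008]
[105 359  12   9  37] [0.136 0.566 0.015]
[118 363   6   6  13] [0.133 0.54  0.008]
```

Five or six blobs and no stray balls on the table. A closer look with the wrist camera should settle the count.

```bash
python3 -m pendant '0 0 -0.1 0 -0.14 0 0.85;0 0 -0.2 0 -0.28 0 0.85;0 0 -0.2 0 -0.42 0 0.85;0 0 -0.2 0 -0.56 0 0.85;0 0 -0.2 0 -0.7 0 0.85;0 0 -0.2 0 -0.85 0 0.85;0 0 -0.2 0 -1 0 0.85;0 0 -0.2 0 -1 0 0.85'; python3 -c "
from h import *
print(get_obs()['joints'],go([.625,-.0075,.24],down(1.64)))"
```

```text
time_s: 17.87
position: [0.4527, -0.1926, 0.2542]
orientation: [-3.142, -0.292, 1.641]
ft_force: [0.3, 0.4, 0.2]
width: 0.851
grasp_force: 0.0
[-0.67000081  0.3937635   1.58803349  0.21916163  1.3650915  -0.80748353] [ 0.806  0.924  0.317 -0.    -0.372  0.001]
```

```bash
python3 -m pendant '0.13 0.14 0.04 0 -0.1 0 0.85;0.26 0.28 0.08 0 -0.2 0 0.85;0.39 0.42 0.12 0 -0.3 0 0.85;0.52 0.56 0.17 0 -0.37 0 0.85;0.65 0.74 0.23 0 -0.37 0 0.85;0.8 0.92 0.3 0 -0.37 0 0.85;0.8 0.92 0.3 0 -0.37 0 0.85;0.8 0.92 0.3 0 -0.37 0 0.85'; python3 - <<'E'
from h import *
from scipy import ndimage as nd
np.set_printoptions(precision=3,suppress=True)
o=get_obs();D=[get_image("wrist")[1] for _ in range(6)];P=cloud("wrist",np.median(D,0),o)
rr=np.hypot(P[...,0]-.625,P[...,1]+.0075);m=(rr<.041)&(P[...,2]<.055);Z=np.where(m,P[...,2],0)
print(m.sum(),o["position"],np.percentile(Z[m],[2,50,98]))
zs=nd.gaussian_filter(Z,1.0);pk=(zs==nd.maximum_filter(zs,7))&(zs>.013)&(rr<.038)
for v,u in np.argwhere(pk): print((u,v),P[v,u])
H=np.full((45,45),np.nan)
for p in P[m]:
    i=int((.67-p[0])/.002);j=int((.0375-p[1])/.002)
    if 0<=i<45 and 0<=j<45: H[i,j]=np.nanmax([H[i,j],p[2]])
for r in H: print("".join("." if np.isnan(x) else (" " if x<.009 else chr(int(x*1000)//2+48)) for x in r))
E
```

```text
time_s: 18.53
position: [0.6257, -0.0096, 0.24]
orientation: [-3.136, -0.009, 1.642]
ft_force: [-1.1, 0.3, -0.9]
width: 0.845
grasp_force: 0.0
5372 [ 0.626 -0.01   0.24 ] [0.004 0.011 0.052]
(np.int64(313), np.int64(152)) [0.614 0.028 0.018]
(np.int64(332), np.int64(153)) [0.633 0.029 0.026]
(np.int64(296), np.int64(167)) [0.597 0.011 0.018]
(np.int64(324), np.int64(189)) [ 0.628 -0.007  0.034]
(np.int64(286), np.int64(207)) [ 0.591 -0.024  0.048]
(np.int64(291), np.int64(215)) [ 0.597 -0.031  0.051]
(np.int64(302), np.int64(223)) [ 0.608 -0.039  0.05 ]
(np.int64(343), np.int64(223)) [ 0.649 -0.037  0.049]
(np.int64(306), np.int64(225)) [ 0.612 -0.041  0.05 ]
(np.int64(337), np.int64(226)) [ 0.643 -0.04   0.05 ]
(np.int64(312), np.int64(227)) [ 0.618 -0.043  0.05 ]
(np.int64(332), np.int64(227)) [ 0.638 -0.042  0.048]
(np.int64(317), np.int64(228)) [ 0.623 -0.043  0.05 ]
.............................................
.............................................
.................     ?KJJKJ.................
..............             KJJ...............
............                 IKJ
[... 1153 characters left out ...]
   KK.....
....9886   678874                     KF.....
.....7      465                      KK......
......                               K.......
......     6677                     JK.......
......    7888884                  JJ........
.......  78888885                 FJ.........
........ 6889988.                4K?.........
.........68889974               BKJ..........
.........6788885.              IJ............
...........6775              CJK.............
............               HKKG..............
..............           KJK.................
................ HJIIIJKK;...................
.............................................
.............................................
```

The height map shows the big ball and exactly six small balls in the jar.

```bash
python3 -c "
from cell import *
print(finish_job())"
```

```text
the job is handed in; nothing more can be done
None
```

I handed the job in at about 19 s on the robot's clock: all seven balls are in the jar, the empty cup stands upright on the mat about 5 mm from its centre, the odds and ends are still in their box, and the bottle and canister were not touched; no verdict came back.

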